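Open the glue and gather the gilt studs for gluing

TASK

I am about to glue the gilt studs onto the scenery: first twist the red screw cap of the white glue jar anticlockwise until it reaches its stop, then lift the black tote well clear of the table by its handle and tip it some 30 degrees so that all four studs slide into its far corner on the glue jar's side (the corner away from the robot, towards the jar). Finish while holding it there in the air, still tilted and steady with the studs in that corner and nothing else supporting it; leave the varnish pot, the brush and the yellow cup where they stand.

Things in the scene. Friction and masses are not known exactly. Their poses are not given: they have to be found in the camera images.
- cap (a joint): red ribbed screw cap of the glue jar, 50 mm across and 30 mm tall, captive: it turns on the jar's upright axis and does not come off. 0 rad is screwed tight, values grow anticlockwise seen from above, stop (fully open) at 1.45 rad; it stays where it is left and needs about 0.1 N m to turn. A white line on its top runs from the middle towards the jar's own +x side at 0. It starts somewhere between 0 and 0.25 rad
- cap_grip (a point): point on the axis of the red cap, 17 mm above the cap's lower edge and 13 mm below its flat top, 100 mm above the table. The white jar (68 mm across, body up to 62 mm, sloping shoulder up to 74 mm high) stands fixed on the table; it is on the left (+y) or on the right (-y) of the tote, about 0.3 m from the middle
- tote: open black plastic tote, loose, 0.25-0.5 kg, 160 mm along its x, 220 along its y, walls 55 mm high, walls and floor 4 mm thick. Origin: centre of its underside; x to the far side (away from the robot), y left, z up (yaw up to 0.4 rad). Pale wood uprights outside its short walls (y = +-114 mm) carry the handle. The studs are slippery: a tilt of 30-35 degrees towards a corner makes them slide there
- tote_handle (a point): centre of the tote's handle, on the tote's middle line 92 mm above its underside: a straight pale wooden bar along the tote's y, 236 mm long, 16 mm thick (along the tote's x), 28 mm tall with flat sides, with free air beneath it (36 mm over the wall tops, 74 mm over the floor)
- tote_far_left (a point): inner far left corner of the tote at floor level (tote x = +76, y = +106 mm, 4 mm above its underside)
- tote_far_right (a point): inner far right corner of the tote at floor level (tote x = +76, y = -106 mm, 4 mm above its underside)
- stud1_center (a point): centre of a loose gold-coloured cast stud, round, 22 mm across and 12 mm tall with a domed top, 20 g, lying in the tote
- stud2_center (a point): centre of a loose gold-coloured cast stud, round, 22 mm across and 12 mm tall with a domed top, 20 g, lying in the tote
- stud3_center (a point): centre of a loose gold-coloured cast stud, round, 22 mm across and 12 mm tall with a domed top, 20 g, lying in the tote
- stud4_center (a point): centre of a loose gold-coloured cast stud, round, 22 mm across and 12 mm tall with a domed top, 20 g, lying in the tote
- varnish: bystander: closed amber glass varnish pot with dark lid, 66 mm across, 90 mm tall, loose, on the side opposite the glue jar; origin at the centre of its underside
- brush: bystander: paint brush lying loose on the table beyond the tote; origin on its underside, handle towards its -x
- cup: bystander: empty yellow plastic cup, 72 mm across at the rim, 80 mm tall, loose, beyond the tote; origin at the centre of its underside
- jar: centre of the underside of the white glue jar with blue band, fixed to the table

How it is judged:
By the outcome, as a careful person would: the job done as asked, in the order asked, and still so for the second after the job is handed in, while the arm keeps its last pose, push and grip.
It also fails if it takes over 48 s, if anything falls off the work surface, if the arm or the gripper's body presses on something with over 40 N, if the wrist force passes 120 N, or if a joint passes its speed limit or range.

ROBOT

A 6-joint arm with a two-finger parallel gripper is mounted at the origin on the work surface. World frame = base frame: x ahead of the robot, y to its left, z up, the work surface at z = 0. Lengths are in mm, angles in rad, forces in N, time in s.
With the tool pointing down it reaches from about 300 to 775 mm from the base axis. Payload 14.6 kg.
Tool frame: the origin (TCP) lies at the very end of the fingers, on their centre line; the grasp point (between the pads) lies grasp_offset behind it (grasp_offset is the distance from the TCP to the grasp point, in mm); z points along the fingers, y is the line along which they close (so a half turn about z gives the same grasp; the last joint's range is limited). The gripper opens to 94 mm and grips with 3 to 60 N. Pads are 16 mm wide; open, the fingers measure 119 mm over their backs; the gripper's body (75 mm by 177 mm) begins 78 mm behind the grasp point.
Start: joints at [-1.256, 0.3, 1.521, -0, 1.321, -0.067], TCP at [204.918, -510.39, 205.446] pointing down, gripper open.
Joint ranges: [-3.03, 3.03], [-0.79, 2.21], [0.23, 2.52], [-1.04, 4.18], [0, 3.07], [-2.55, 2.55]. Speed limits (rad/s): [2.22, 2.22, 2.57, 3.14, 3.14, 3.14].

INTERFACE

Orientations are given as a unit quaternion [w, x, y, z].
In Python, from workcell import get_obs, capture, get_calibration, job_done, boxes_of, grasp_offset gives the robot as it stands.
- The arm moves only by the tool move_arm, never from a script. Its argument "plan" is a list of rows, each a list of 4 numbers: the shift along the tool's x, y, z in cm, then the turn about the tool's z in degrees. In form: [[dx, dy, dz, twist], ...]. A call has 1 to 20 rows; each row shifts and turns the commanded pose from where the row before left it, along the tool's axes as they then stand; what a row does not reach is not made up. A row lasts 1/8 s, in which the tool goes at most 62.5 mm and 10.7 degrees, less where a joint would pass 70% of its speed; a pose out of reach is approached as far as the arm can. A call is refused whole if a number of a shift passes 6.25 or a number of a turn 10.7, either way. A call with a gripper value outside its range is refused whole. "jaw" is the opening, from -1 (shut) to 1 (fully open), set as the call begins (left out, the last holds). The fingers move at their own pace and stop on an object; "newtons" is the grip in N (left out, the last holds). Time passes only in rows, so rows that do not move let the fingers close. It gives the time, the measured TCP pose, the force, the opening and the grip force at its end, in the units of the state.
- get_obs(): the state, without advancing time (a new reading comes with each control period).
- capture(name): name is "scene" or "top"; returns (picture, depth): 420x560x3 uint8, blue, green, red; 420x560 float32, mm along the optical axis (not along the pixel's ray), 0 where there is no reading.
- get_calibration(name): a dict with "mtx" (3x3 intrinsics, pixels), "R" (3x3) and "t" (3): a world point X has camera coordinates R X + t. Camera axes: x right, y down, z forward; pixel columns grow to the right and rows downward; lengths in mm; the calibration is good to about 2 mm. A picture is of the moment at which its call begins. get_calibration takes no time and is no camera call.
- job_done(): hands the job in; it is judged then, once.
Trained networks look in the newest picture that a camera, given by its name, has taken for a name from the list of things; names that differ only in an ending like _2 or _b are one class to them, and where a whole thing is asked for, a point or a joint stands for the part that bears it (a point fixed in the world has none). Each returns a list of dicts, best first, with "conf" (0 to 1); they miss things now and then, are a little off and sometimes report something else, mostly with a low value. They report only what shows in the picture. A call takes as long as a camera call.
- boxes_of(camera, thing): "box" ([left, top, right, bottom] in pixels, round what is visible of it).
The state is a dict: "time": time; "joints": joint angles; "dq": joint speeds; "effort": joint torques, N m; "tool_pos": TCP position; "eef_rot": TCP orientation; "contact_force": force on the tool from outside, world axes, zero at the start; "wrist_torque": the same for the moment, N m; "opening": finger opening in mm; "gripper_force": force on a finger pad.
Only numpy, scipy, OpenCV 4.12 (cv2) and the standard library are available. Lean on these libraries where they do the work, as an engineer would, in place of code of your own. Each camera call takes 0.05 s, during which the arm holds its last target. There are 200 camera calls.

## Working session

There is one attempt and no reset: what is moved stays moved. The work goes in short steps, Python scripts to look and compute and a tool call to move; the robot and the scene stay as the last step left them, time stands still between calls to the robot, and variables do not carry over. Pictures are saved under pics/ and viewed, at most 10 in all, crops included, and the job is handed in when it is done.

Besides the shell and the picture viewer there is one more tool, called in YAML: its name, and indented under it one key for each argument. move_arm: Moves the arm, as the interface text tells. Its arguments: {"type":"object","properties":{"plan":{"type":"array"},"jaw":{"type":"number"},"newtons":{"type":"number"}},"required":["plan"]}

```bash
mkdir -p pics; ls; cat > h.py <<'E'
import numpy as np,cv2
from workcell import *
def pt(cam,u,v,d):
    c=get_calibration(cam);K=np.array(c["mtx"]);R=np.array(c["R"]);t=np.array(c["t"])
    return R.T@(np.linalg.inv(K)@np.array([u,v,1.])*d-t)
def cloud(cam,D):
    c=get_calibration(cam);K=np.array(c["mtx"]);R=np.array(c["R"]);t=np.array(c["t"])
    v,u=np.mgrid[:420,:560]
    p=np.stack([u*D,v*D,D],-1)@np.linalg.inv(K).T
    return (p-t)@R
E
python3 - <<'E'
from h import *
print(grasp_offset, get_obs())
for c in ["scene","top"]:
    im,D=capture(c); cv2.imwrite(f"pics/{c}0.png",im); np.save(f"{c}0.npy",D)
    P=cloud(c,D)
    cal=get_calibration(c);print(c,"campos",-np.array(cal["R"]).T@cal["t"])
    for th in ["cap","tote","tote_handle","stud1_center","varnish","brush","cup","jar"]:
        for b in boxes_of(c,th)[:4]:
            x=b["box"];u,v=int((x[0]+x[2])/2),int((x[1]+x[3])/2)
            print(th,round(b["conf"],2),np.round(x),P[v,u].round())
E
```

```text
pics
18.8 {'time': 0.0, 'joints': array([-1.25562095e+00,  3.00464728e-01,  1.52157742e+00,  1.10945346e-05,
        1.32068432e+00, -6.66081776e-02]), 'dq': array([ 0.00148003, -0.00173849,  0.00158921,  0.00137959, -0.00047632,
       -0.00115604]), 'effort': array([ 4.21532131e-04, -5.31811595e+01, -3.52739525e+01,  7.07983668e-02,
        2.43141095e-02, -1.27098001e-04]), 'tool_pos': array([ 204.83284919, -510.15758272,  204.89137197]), 'eef_rot': array([-5.63200549e-04,  9.81835527e-01,  1.89733169e-01, -6.49435767e-05]), 'contact_force': array([ 0.40538272,  0.46783761, -0.50252381]), 'wrist_torque': array([0.01495088, 0.00050731, 0.0188369 ]), 'gripper_force': 0.0, 'opening': 94.06784270748491}
scene campos [1031.13450682 -261.10935145  808.10938628]
cap 0.66 [105. 263. 142. 300.] [ 566. -308.  114.]
tote 0.66 [198. 132. 338. 250.] [447.  16.   7.]
tote_handle 0.91 [198. 131. 334. 249.] [446.  12.   8.]
stud1_center 0.53 [221. 201. 233. 205.] [436. -72.  13.]
stud1_center 0.43 [368. 220. 434. 319.] [742. 128.  15.]
varnish 0.96 [380. 136. 416. 186.] [570. 247.  77.]
brush 0.72 [369. 219. 437. 316.] [742. 135.  16.]
jar 0.91 [102. 265. 158. 324.] [ 578. -308.   89.]
top campos [511.00819407  11.53820732 852.30809423]
cap 0.76 [440. 214. 473. 243.] [ 553. -304.  115.]
tote 0.57 [199. 228. 339. 332.] [463.  11. 106.]
tote_handle 0.74 [199. 227. 336. 330.] [465.  14. 109.]
stud1_center 0.67 [308. 287. 317. 300.] [432. -71.  16.]
varnish 0.59 [104. 206. 152. 244.] [552. 256.  89.]
varnish 0.43 [279. 286. 293. 292.] [511.  12. 852.]
varnish 0.21 [317. 127. 362. 170.] [ 713. -123.    6.]
brush 0.59 [185.  83. 220. 185.] [733. 143.  21.]
cup 0.81 [319. 124. 358. 171.] [ 715. -121.    6.]
cup 0.64 [185.  82. 223. 184.] [734. 141.  22.]
jar 0.65 [419. 209. 473. 248.] [ 552. -287.  113.]
jar 0.48 [201. 226. 339. 329.] [466.   9. 107.]
```

```bash
python3 - <<'E'
from h import *
a=cv2.imread("pics/top0.png");b=cv2.imread("pics/scene0.png")
z=np.vstack([cv2.resize(a[60:345,90:490],(600,428))[:,:],])
c=cv2.resize(a[195:260,405:485],(200,162),interpolation=2)
d=cv2.resize(b[250:330,95:175],(200,200),interpolation=2)
s=np.zeros((428,800,3),np.uint8);s[:,:600]=z;s[:162,600:]=c;s[170:370,600:]=d
cv2.imwrite("pics/v1.png",s)
for n,im in (("top",a),("scene",b)):
    D=np.load(n+"0.npy");P=cloud(n,D);h=cv2.cvtColor(im,cv2.COLOR_BGR2HSV)
    m=(D>0)&(P[...,2]>110)&(P[...,2]<119)&(abs(P[...,0]-555)<50)&(P[...,1]<-260)
    q=P[m];print(n,"cap top",m.sum(),q.min(0).round(),q.max(0).round(),np.median(q,0).round(1), cv2.minEnclosingCircle(q[:,:2].astype(np.float32)))
    w=m&(h[...,1]<110);print("white",w.sum(),P[w].mean(0).round(1), P[w].round()[:12,:2].tolist())
    m=(D>0)&(P[...,2]>98)&(P[...,2]<116)&(abs(P[...,0]-460)<120)&(abs(P[...,1])<160)
    q=P[m];print(n,"handle",m.sum(),np.median(q[:,2]),q.max(0).round(), cv2.minAreaRect(q[:,:2].astype(np.float32)), q.mean(0).round(1))
    l=cv2.fitLine(q[:,:2].astype(np.float32),cv2.DIST_HUBER,0,.01,.01).ravel();print(l)
E
```

```text
top cap top 683 [ 529. -332.  110.] [ 578. -283.  118.] [ 552.8 -307.5  113.6] ((552.6141967773438, -307.8123474121094), 25.770532608032227)
white 68 [ 564.1 -314.2  114.3] [[578.0, -308.0], [576.0, -313.0], [576.0, -315.0], [575.0, -312.0], [575.0, -313.0], [575.0, -314.0], [575.0, -316.0], [575.0, -318.0], [573.0, -311.0], [573.0, -313.0], [573.0, -315.0], [573.0, -315.0]]
top handle 1460 106.17573536478096 [489. 130. 110.] ((460.6275329589844, 11.447494506835938), (29.99027442932129, 235.97718811035156), 7.180055141448975) [461.   11.7 106.1]
[ 1.2753700e-01 -9.9183381e-01  4.6110147e+02  1.1587266e+01]
scene cap top 650 [ 527. -334.  110.] [ 577. -286.  116.] [ 552.8 -310.4  112.6] ((551.8778686523438, -310.5772399902344), 25.578279495239258)
white 53 [ 562.7 -314.2  113.9] [[551.0, -311.0], [550.0, -310.0], [552.0, -313.0], [554.0, -312.0], [554.0, -311.0], [555.0, -309.0], [554.0, -314.0], [555.0, -313.0], [557.0, -311.0], [557.0, -310.0], [554.0, -315.0], [556.0, -313.0]]
scene handle 1072 104.93251795857438 [491. 129. 109.] ((459.5061340332031, 9.661605834960938), (32.714969635009766, 237.2496795654297), 7.293464660644531) [462.2   4.3 104.4]
[ 1.2547752e-01 -9.9209648e-01  4.6293710e+02  4.1392136e+00]
```

View pics/v1.png

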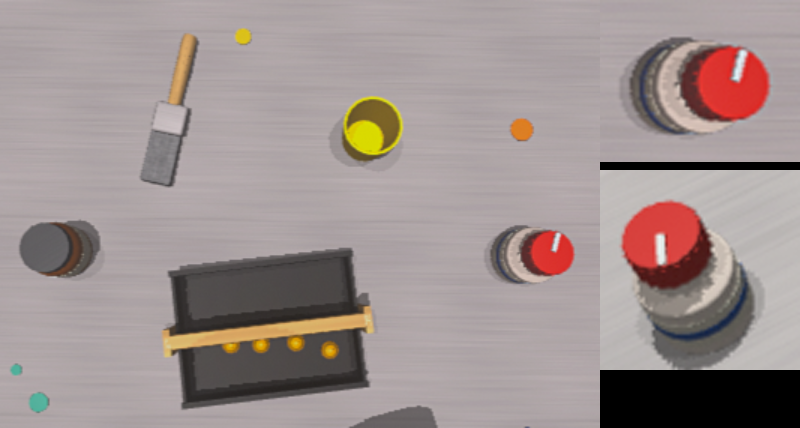

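The top view shows the jar on the right (-y), with the cap at picture (545,252) and its white line pointing up and slightly right. The tote has its bar at (268,330), with the studs lying behind it. The two views agree: cap axis about (552.7,-309), top at 113; handle about (461,11), top at 106, yaw +0.127. I'll move above the cap.

move_arm:
  plan:
    - [4.97, -0.71, 0.2, 0]
    - [4.97, -0.71, 0.2, 0]
    - [4.97, -0.71, 0.2, 0]
    - [4.97, -0.71, 0.2, 0]
    - [4.97, -0.71, 0.2, 0]
    - [4.97, -0.71, 0.2, 0]
    - [4.97, -0.71, 0.2, 0]
    - [4.97, -0.71, 0.2, 0]
    - [0, 0, 0, 0]
    - [0, 0, 0, 0]
  jaw: 1
  newtons: 35

```text
time: 2.15
tool_pos: [552.3, -309.8, 189.3]
eef_rot: [-0.0, 0.982, 0.19, -0.0]
contact_force: [-0.8, 0.3, 0.1]
opening: 94.1
gripper_force: 0.0
```

move_arm:
  plan:
    - [0, 0, 3, 0]
    - [0, 0, 3, 0]
    - [0, 0, 3, 0]
    - [0, 0, 1.6, 0]
    - [0, 0, 0, 0]

```text
time: 2.78
tool_pos: [552.0, -310.0, 83.1]
eef_rot: [-0.0, 0.982, 0.189, -0.0]
contact_force: [-0.9, -0.1, 0.5]
opening: 94.2
gripper_force: 0.0
```

move_arm:
  plan:
    - [0, 0, 0, 0]
    - [0, 0, 0, 0]
    - [0, 0, 0, 0]
    - [0, 0, 0, 0]
    - [0, 0, 0, 0]
    - [0, 0, 0, 0]
  jaw: -1

```text
time: 3.52
tool_pos: [552.4, -308.5, 83.5]
eef_rot: [-0.001, 0.982, 0.19, -0.0]
contact_force: [-3.6, 6.1, 5.0]
opening: 49.4
gripper_force: 35.0
```

move_arm:
  plan:
    - [0, 0, 0, -9]
    - [0, 0, 0, -9]
    - [0, 0, 0, -9]
    - [0, 0, 0, -9]
    - [0, 0, 0, -9]
    - [0, 0, 0, -9]
    - [0, 0, 0, -9]
    - [0, 0, 0, -4]
    - [0, 0, 0, 0]

```text
time: 4.65
tool_pos: [551.6, -308.0, 83.5]
eef_rot: [-0.002, 0.713, 0.701, -0.0]
contact_force: [-11.5, 11.2, 8.9]
opening: 49.4
gripper_force: 35.0
```

```bash
python3 -c "
from h import *
o=get_obs();print(o['wrist_torque'],o['joints'],o['eef_rot'],o['contact_force'])"
```

```text
[2.00252466 2.08974168 0.09402006] [-5.67539172e-01  5.98042230e-01  1.38722802e+00  7.93603577e-04
  1.16110791e+00 -5.49797869e-01] [-2.41324485e-03  7.13460654e-01  7.00691114e-01 -1.83591816e-04] [-11.52123122  11.17296341   8.94806135]
```

move_arm:
  plan:
    - [0, 0, 0, -4]
    - [0, 0, 0, -4]
    - [0, 0, 0, -4]
    - [0, 0, 0, -3]
    - [0, 0, 0, 0]

```text
time: 5.28
tool_pos: [551.8, -309.8, 83.2]
eef_rot: [-0.001, 0.617, 0.787, -0.0]
contact_force: [-6.3, -0.8, 2.0]
opening: 49.6
gripper_force: 35.0
```

```bash
python3 -c "
from h import *
o=get_obs();print(o['wrist_torque'],o['joints'],o['eef_rot'],o['contact_force'])"
```

```text
[-0.23441274  1.06556352 -0.42284065] [-5.69120033e-01  5.98960443e-01  1.38637340e+00 -7.70526558e-04
  1.15813432e+00 -8.10641290e-01] [-8.99837619e-04  6.16651664e-01  7.87235493e-01 -4.40605897e-04] [-6.28264514 -0.82982433  2.01462219]
```

move_arm:
  plan:
    - [0, 0, 0, -3]
    - [0, 0, 0, -3]
    - [0, 0, 0, 0]
    - [0, 0, 0, 0]

```text
time: 5.78
tool_pos: [551.9, -309.7, 83.1]
eef_rot: [-0.001, 0.575, 0.818, -0.0]
contact_force: [-6.1, -1.7, 0.0]
opening: 49.4
gripper_force: 35.0
```

```bash
python3 -c "
from h import *
o=get_obs();print(o['wrist_torque'],o['joints'],o['eef_rot'],o['contact_force'])"
```

```text
[-0.19964415  0.8471039  -0.33529799] [-5.68970098e-01  5.99147682e-01  1.38637758e+00 -8.06466725e-04
  1.15788870e+00 -9.14870410e-01] [-8.93747244e-04  5.74739288e-01  8.18335986e-01 -4.08429280e-04] [-6.07567696 -1.69527435  0.02995395]
```

move_arm:
  plan:
    - [0, 0, 0, 0]
    - [0, 0, 0, 0]
    - [0, 0, 0, 0]
    - [0, 0, 0, 0]
    - [0, 0, -4, 0]
    - [0, 0, -5, 0]
    - [0, 0, -5, 0]
    - [-3.6, 3.1, 0, 0]
    - [-3.6, 3.1, 0, 0]
    - [-3.6, 3.1, 0, 0]
    - [-3.6, 3.1, 0, 0]
    - [-3.6, 3.1, 0, 0]
    - [0, 0, 0, 0]
  jaw: 1

```text
time: 7.4
tool_pos: [718.5, -403.2, 209.3]
eef_rot: [0.002, 0.574, 0.819, 0.001]
contact_force: [-0.6, 0.0, -1.2]
opening: 94.3
gripper_force: 0.0
```

```bash
python3 - <<'E'
from h import *
o=get_obs();print(o['joints'],o['eef_rot'],o['tool_pos'])
b,D=capture("scene");a,_=capture("top")
c=cv2.resize(a[195:260,405:485],(360,292),interpolation=2)
d=cv2.resize(b[250:330,95:175],(292,292),interpolation=2)
cv2.imwrite("pics/v2.png",np.hstack([c,d]))
P=cloud("scene",D);h=cv2.cvtColor(b,cv2.COLOR_BGR2HSV)
m=(D>0)&(P[...,2]>109)&(P[...,2]<119)&(abs(P[...,0]-552)<22)&(abs(P[...,1]+310)<22)&(h[...,1]<110)
print(m.sum(),P[m].mean(0))
E
```

```text
[-5.56013916e-01  1.09515336e+00  2.40432333e-01  8.10582433e-04
  1.80130008e+00 -9.02749725e-01] [2.32766559e-03 5.74452190e-01 8.18534659e-01 5.25496199e-04] [ 718.5406274  -403.16624532  209.3286334 ]
54 [ 556.80308424 -300.33428131  113.94538476]
```

View pics/v2.png

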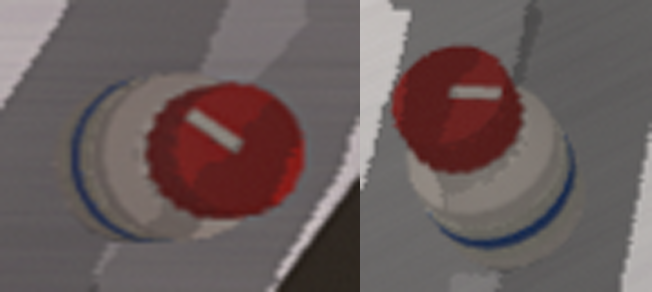

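The top view shows the cap's white line now pointing up-left, about 87° from where it started, and the torque showed it pressing on the stop. Next I'll move over the tote handle.

move_arm:
  plan:
    - [5.01, -0.97, 0, 0]
    - [5.01, -0.97, 0, 0]
    - [5.01, -0.97, 0, 0]
    - [5.01, -0.97, 0, 0]
    - [5.01, -0.97, 0, 0]
    - [5.01, -0.97, 0, 0]
    - [5.01, -0.97, 0, 0]
    - [5.01, -0.97, 0, 0]
    - [5.01, -0.97, 0, 0]
    - [5.01, -0.97, 0, 0]
    - [0, 0, 0, 6.2]
    - [0, 0, 0, 6.2]
    - [0, 0, 0, 0]

```text
time: 9.12
tool_pos: [479.1, 6.3, 215.4]
eef_rot: [0.011, 0.659, 0.752, 0.004]
contact_force: [0.8, 0.0, 0.6]
opening: 93.8
gripper_force: 0.0
```

```bash
cat > st.py <<'E'
from h import *
from scipy.spatial.transform import Rotation as Ro
o=get_obs();q=o['eef_rot'];R=Ro.from_quat([q[1],q[2],q[3],q[0]]).as_matrix()
print(o['time'],"pos",o['tool_pos'].round(1),"\nj",o['joints'].round(3),"\nR\n",R.round(4),"\nF",o['contact_force'].round(1),o['wrist_torque'].round(2),o['opening'].round(1))
E
python3 st.py
```

```text
Traceback (most recent call last):
  File "st.py", line 4, in <module>
    print(o['time'],"pos",o['tool_pos'].round(1),"\nj",o['joints'].round(3),"\nR\n",R.round(4),"\nF",o['contact_force'].round(1),o['wrist_torque'].round(2),o['opening'].round(1))
                                                                                                                                                            ^^^^^^^^^^^^^^^^^^
AttributeError: 'float' object has no attribute 'round'
```

```bash
sed -i "s/o\['opening'\].round(1)/round(o['opening'],1)/" st.py; python3 st.py
```

```text
9.125 pos [479.1   6.3 215.4] 
j [-0.059  0.119  1.716 -0.008  1.284 -0.188] 
R
 [[-0.1308  0.9912  0.0221]
 [ 0.9913  0.131  -0.0088]
 [-0.0116  0.0207 -0.9997]] 
F [0.8 0.  0.6] [-0.04 -0.06 -0.03] 93.8
```

move_arm:
  plan:
    - [1.4, -1.0, 2, 0]
    - [1.4, -1.0, 3, 0]
    - [0, 0, 3, 0]
    - [0, 0, 3, 0]
    - [0, 0, 2.2, 0]
    - [0, 0, 1, 0]
    - [0, 0, 0, 0]

```text
time: 10.0
tool_pos: [457.1, 30.2, 70.5]
eef_rot: [0.009, 0.659, 0.752, 0.002]
contact_force: [-0.8, -0.2, 0.4]
opening: 93.9
gripper_force: 0.0
```

move_arm:
  plan:
    - [0, 0, 0, 0]
    - [0, 0, 0, 0]
    - [0, 0, 0, 0]
    - [0, 0, 0, 0]
    - [0, 0, 0, 0]
    - [0, 0, 0, 0]
    - [0, 0, 0, 0]
  jaw: -1
  newtons: 60

```text
time: 10.88
tool_pos: [456.5, 30.3, 69.8]
eef_rot: [0.008, 0.66, 0.752, 0.002]
contact_force: [0.0, -0.4, 0.5]
opening: 27.6
gripper_force: 0.0
```

```bash
python3 st.py
```

```text
10.875 pos [456.5  30.3  69.8] 
j [-0.009  0.261  1.922 -0.01   0.944 -0.134] 
R
 [[-0.13    0.9914  0.0148]
 [ 0.9915  0.1301 -0.0083]
 [-0.0102  0.0136 -0.9999]] 
F [ 0.  -0.4  0.5] [ 0.   -0.1   0.04] 27.6
```

Not closed yet, so I'll give it a few more rows.

move_arm:
  plan:
    - [0, 0, 0, 0]
    - [0, 0, 0, 0]
    - [0, 0, 0, 0]

```text
time: 11.25
tool_pos: [456.5, 30.2, 69.9]
eef_rot: [0.008, 0.659, 0.752, 0.002]
contact_force: [-0.6, 0.4, 5.9]
opening: 15.4
gripper_force: 60.0
```

move_arm:
  plan:
    - [0, 0, -2, 0]
    - [0, 0, -4, 0]
    - [0, 0, -5, 0]
    - [0, 0, -5, 0]
    - [0, 0, -2, 10.4]
    - [0, 0, 0, 10.4]
    - [0, 0, 0, 10.4]
    - [0, 0, 0, 10.4]
    - [0, 0, 0, 10.4]
    - [0, 0, 0, 10.4]
    - [0, 0, 0, 10.4]
    - [0, 0, 0, 10.4]
    - [0, 0, 0, 10.4]
    - [0, 0, 0, 10.4]
    - [0, 0, 0, 10.4]
    - [0, 0, 0, 10.4]
    - [0, 0, 0, 10.4]
    - [0, 0, 0, 0]

```text
time: 13.5
tool_pos: [453.7, 31.8, 249.2]
eef_rot: [0.002, 0.946, -0.323, 0.008]
contact_force: [0.6, -0.4, -4.0]
opening: 15.7
gripper_force: 60.0
```

```bash
python3 st.py; python3 - <<'E'
from h import *
a,D=capture("top");b,_=capture("scene");cv2.imwrite("pics/v3.png",np.hstack([a[60:,90:490],b[:360,120:500][:, :]]))
E
```

```text
13.5 pos [453.7  31.8 249.2] 
j [-0.006  0.043  1.719 -0.008  1.365  2.224] 
R
 [[ 0.7915 -0.611   0.0141]
 [-0.6109 -0.7916 -0.0083]
 [ 0.0162 -0.002  -0.9999]] 
F [ 0.6 -0.4 -4. ] [ 0.06 -0.02 -0.03] 15.7
```

View pics/v3.png

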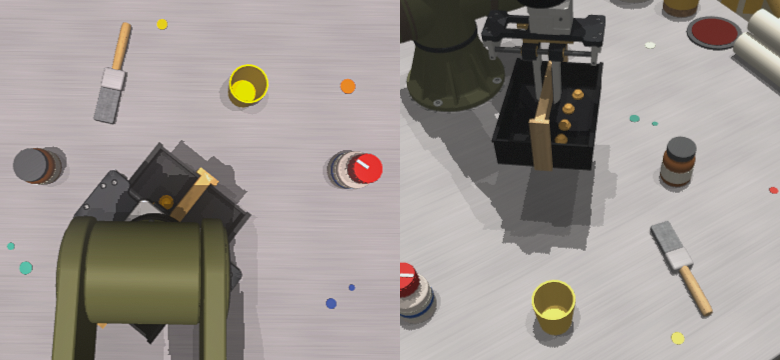

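The tote is held level and turned so the target corner faces inwards; the studs show at (560,120) on the scene side of the bar. At the reach limit earlier, a row left a small tool tilt, so I'll check whether pushing on the limit tips the tool.

move_arm:
  plan:
    - [2, -1.55, 0, 0]
    - [3.8, -2.93, -0.5, 0]
    - [3.8, -2.93, -0.5, 0]
    - [3.8, -2.93, 0, 0]
    - [3.8, -2.93, 0, 0]
    - [3.8, -2.93, 0, 0]
    - [3.8, -2.93, 0, 0]
    - [3.8, -2.93, 0, 0]
    - [3.8, -2.93, 0, 0]
    - [3.8, -2.93, 0, 0]
    - [3.8, -2.93, 0, 0]
    - [3.8, -2.93, 0, 0]

```text
time: 15.1
tool_pos: [848.3, 26.1, 225.5]
eef_rot: [-0.016, 0.945, -0.321, 0.054]
contact_force: [0.5, -0.6, -4.1]
opening: 15.6
gripper_force: 60.0
```

```bash
python3 st.py
```

```text
15.1 pos [848.3  26.1 225.5] 
j [-0.011  1.08   0.236 -0.004  1.713  2.213] 
R
 [[ 0.7883 -0.6048  0.1127]
 [-0.6083 -0.7937 -0.005 ]
 [ 0.0925 -0.0646 -0.9936]] 
F [ 0.5 -0.6 -4.1] [0.02 0.13 0.06] 15.6
```

move_arm:
  plan:
    - [3.8, -2.93, 0, 0]
    - [3.8, -2.93, 0, 0]
    - [3.8, -2.93, 0, 0]
    - [3.8, -2.93, 0, 0]
    - [3.8, -2.93, 0, 0]
    - [3.8, -2.93, 0, 0]

```text
time: 15.85
tool_pos: [902.3, 19.5, 208.7]
eef_rot: [-0.046, 0.937, -0.319, 0.134]
contact_force: [0.7, 0.6, -3.9]
opening: 15.7
gripper_force: 60.0
```

```bash
python3 st.py
```

```text
15.85 pos [902.3  19.5 208.7] 
j [-0.02   1.112  0.236  0.005  1.51   2.208] 
R
 [[ 7.598e-01 -5.864e-01  2.809e-01]
 [-6.109e-01 -7.917e-01 -6.000e-04]
 [ 2.227e-01 -1.711e-01 -9.597e-01]] 
F [ 0.7  0.6 -3.9] [ 0.02  0.36 -0.02] 15.7
```

move_arm:
  plan:
    - [4.2, -3.2, -1.5, 0]
    - [4.2, -3.2, -1.5, 0]
    - [4.2, -3.2, -1.5, 0]
    - [4.2, -3.2, -1, 0]
    - [4.2, -3.2, -1, 0]
    - [4.2, -3.2, -1, 0]
    - [4.2, -3.2, -1, 0]

```text
time: 16.73
tool_pos: [925.6, 12.0, 318.1]
eef_rot: [-0.082, 0.917, -0.312, 0.235]
contact_force: [-0.3, 0.6, -4.0]
opening: 15.4
gripper_force: 60.0
```

```bash
python3 st.py
```

```text
16.725 pos [925.6  12.  318.1] 
j [-0.032  1.005  0.236  0.019  1.399  2.197] 
R
 [[ 0.6946 -0.5345  0.4815]
 [-0.6112 -0.7915  0.0031]
 [ 0.3794 -0.2965 -0.8764]] 
F [-0.3  0.6 -4. ] [-0.04  0.61  0.01] 15.4
```

move_arm:
  plan:
    - [4.2, -3.2, -0.5, 0]
    - [3.2, -2.4, 0, 0]
    - [0, 0, 0, 0]
    - [0, 0, 0, 0]
    - [0, 0, 0, 0]
    - [0, 0, 0, 0]

```text
time: 17.48
tool_pos: [933.1, 10.2, 336.3]
eef_rot: [-0.09, 0.91, -0.31, 0.258]
contact_force: [-0.0, 0.5, -3.8]
opening: 15.6
gripper_force: 60.0
```

```bash
python3 st.py; python3 - <<'E'
from h import *
a,D=capture("top");b,_=capture("scene");cv2.imwrite("pics/v4.png",np.hstack([a[:,100:480],b[:,150:550]]))
E
```

```text
17.475 pos [933.1  10.2 336.3] 
j [-0.035  0.991  0.236  0.022  1.361  2.194] 
R
 [[ 0.674  -0.5182  0.5265]
 [-0.6114 -0.7913  0.0037]
 [ 0.4147 -0.3243 -0.8502]] 
F [-0.   0.5 -3.8] [-0.03  0.62 -0.01] 15.6
```

View pics/v4.png

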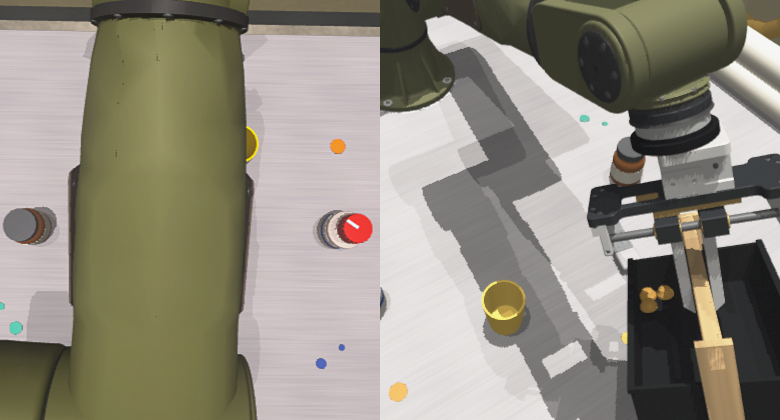

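The scene view shows the studs clumped at (655,295) by the inner-left corner, which is the tote's +x/-y corner. The tilt is about 32°. I'll bring it gently back over the table with the tilt kept, and look closer.

move_arm:
  plan:
    - [-0.34, 0.26, -0.26, 0]
    - [-0.67, 0.52, -0.53, 0]
    - [-1.35, 1.04, -1.05, 0]
    - [-1.68, 1.3, -1.32, 0]
    - [-2.02, 1.55, -1.58, 0]
    - [-2.02, 1.55, -1.58, 0]
    - [-2.02, 1.55, -1.58, 0]
    - [-2.02, 1.55, -1.58, 0]
    - [-1.68, 1.3, -1.32, 0]
    - [-1.35, 1.04, -1.05, 0]
    - [-0.67, 0.52, -0.53, 0]
    - [-0.34, 0.26, -0.26, 0]
    - [0, 0, 0, 0]
    - [0, 0, 0, 0]
    - [0, 0, 0, 0]

```text
time: 19.45
tool_pos: [693.4, 10.1, 336.3]
eef_rot: [-0.09, 0.91, -0.31, 0.258]
contact_force: [0.2, -0.0, -5.0]
opening: 15.1
gripper_force: 60.0
```

```bash
python3 st.py; cat > look.py <<'E'
import sys
from h import *
from scipy.spatial.transform import Rotation as Ro
o=get_obs();q=o['eef_rot'];R=Ro.from_quat([q[1],q[2],q[3],q[0]]).as_matrix()
T=np.c_[R[:,1],R[:,0],-R[:,2]]           # tote axes in world
G=o['tool_pos']-R[:,2]*22.                # point in bar, tote (0,20,92)
org=G-T@np.array([0,20,92.])
f=lambda p:T@np.array(p)+org
b,D=capture("scene");c=get_calibration("scene");K,Rc,tc=map(np.array,(c["mtx"],c["R"],c["t"]))
def px(p): x=K@(Rc@f(p)+tc);return (x[:2]/x[2]).round().astype(int)
m=[px(p) for p in ([76,-106,4],[76,106,4],[-76,-106,4],[-76,106,4])];print("corners px",[list(map(int,x)) for x in m],"corner world",f([76,-106,4]).round())
P=(cloud("scene",D)-org)@T;h=cv2.cvtColor(b,cv2.COLOR_BGR2HSV)
g=(D>0)&(abs(P[...,0])<78)&(abs(P[...,1])<108)&(P[...,2]<30)&(P[...,2]>0)&(h[...,1]>110)&(h[...,2]>90)
n,_,s,ce=cv2.connectedComponentsWithStats(g.astype(np.uint8))
for i in range(1,n):
    if s[i,4]>10: print(s[i,4],ce[i].round(), [np.percentile(P[_==i],k,axis=0).round() for k in (5,50,95)])
x,y=m[0];x=min(max(x,90),470);y=min(max(y,70),350)
cv2.imwrite(sys.argv[1],cv2.resize(b[y-70:y+70,x-90:x+90],(720,560),interpolation=2));print("crop",x-90,y-70)
E
python3 look.py pics/v5.png
```

```text
19.45 pos [693.4  10.1 336.3] 
j [-0.05   0.251  1.376  0.037  0.962  2.165] 
R
 [[ 0.674  -0.5182  0.5265]
 [-0.6113 -0.7914  0.0037]
 [ 0.4148 -0.3244 -0.8501]] 
F [ 0.2 -0.  -5. ] [ 0.06  0.7  -0.03] 15.1
corners px [[315, 175], [290, 246], [410, 156], [415, 226]] corner world [604.  27. 203.]
94 [348. 170.] [array([  13., -103.,    4.]), array([ 19., -86.,   9.]), array([ 25., -81.,  14.])]
57 [314. 182.] [array([ 65., -87.,   4.]), array([ 69., -63.,   9.]), array([ 75., -59.,  14.])]
crop 225 105
```

View pics/v5.png

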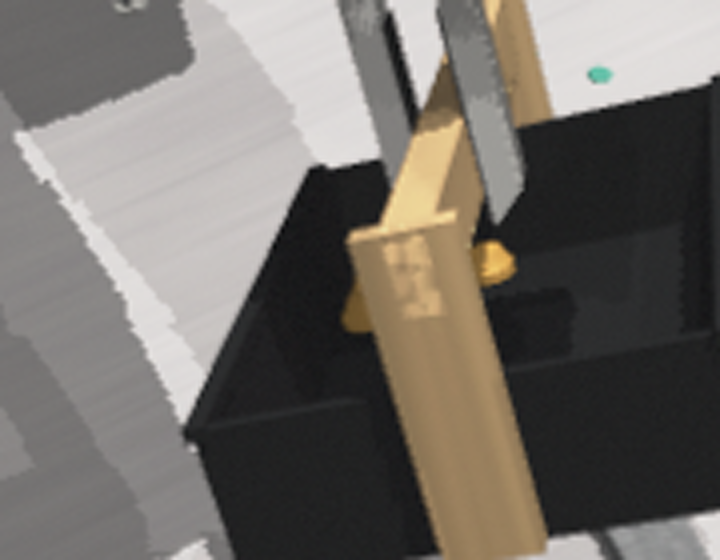

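The view shows studs on both sides of the bar's end at (495,262) and (360,310), with the rest hidden behind the bar. I'll shift sideways to see past it.

move_arm:
  plan:
    - [-0.31, -0.4, 0, 0]
    - [-0.61, -0.79, 0, 0]
    - [-1.22, -1.58, 0, 0]
    - [-1.53, -1.98, 0, 0]
    - [-1.83, -2.37, 0, 0]
    - [-1.53, -1.98, 0, 0]
    - [-1.22, -1.58, 0, 0]
    - [-0.61, -0.79, 0, 0]
    - [-0.31, -0.4, 0, 0]
    - [0, 0, 0, 0]
    - [0, 0, 0, 0]

```text
time: 20.88
tool_pos: [692.9, 159.5, 337.1]
eef_rot: [-0.09, 0.91, -0.31, 0.259]
contact_force: [-0.2, 0.2, -4.5]
opening: 16.1
gripper_force: 60.0
```

```bash
python3 look.py pics/v6.png
```

```text
corners px [[389, 139], [387, 195], [484, 119], [510, 173]] corner world [603. 177. 204.]
51 [419. 134.] [array([ 21., -92.,   4.]), array([ 25., -86.,   9.]), array([ 30., -82.,  14.])]
238 [400. 140.] [array([ 38., -93.,   4.]), array([ 60., -84.,   9.]), array([ 73., -60.,  14.])]
crop 299 69
```

View pics/v6.png

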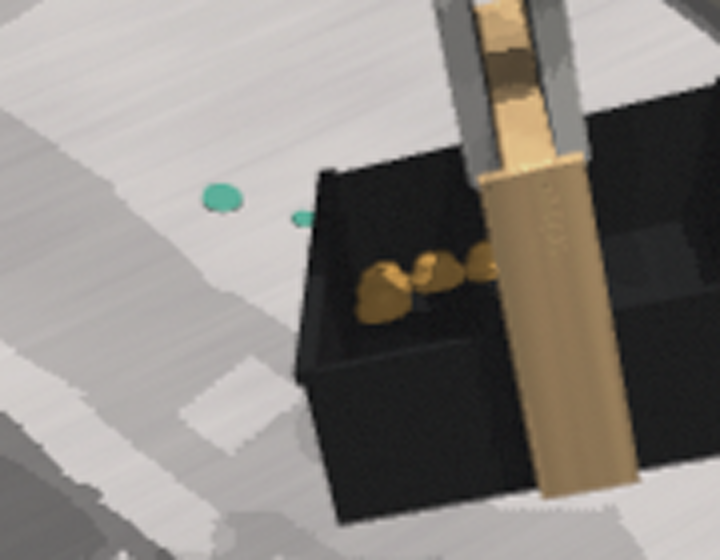

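All four studs lie in the +x/-y corner: the top-left of the crop shows three in a row along the wall at (385,275), (435,270) and (485,262), and a fourth overlapping the first. The tote is steady at a tilt of about 32°.

```bash
python3 -c "
from h import *
print(job_done())"
```

```text
the job is handed in; nothing more can be done
None
```

I turned the glue jar's cap anticlockwise to its stop, and the tote is held in the air by its handle, tilted about 32° and steady, with all four studs in its far corner on the jar's side; the tote is turned about 130° from how it stood, so that corner now points back towards the robot, and the varnish pot, brush and cup were not touched.

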